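# Pack a sample case and scan it out

## Task

Get the sample case ready for dispatch: lift its strut-assisted lid until the struts hold it fully open, take out the old grey sample with the orange sticker and put it in the orange returns tray, and lay every finished carton from the bench flat in the case's compartments. Then shut the lid fully, and with the case shut squeeze the bench scanner's trigger fully home and let it go again. Leave the glue bottle and the tape roll where they are.

Things in the scene. Friction and masses are not known exactly. Their poses are not given: they have to be found in the camera images.
- case: Black sample case with aluminium edges, fixed on the bench, 264 (x) x 274 (y) x 65 mm base. Origin: centre of its underside. Hinge along its +y top edge; front face (-y) carries the white bar-code dispatch label. Walls 10 mm, floor top at z = 10 mm, rim at z = 65 mm; a cross of 4 mm dividers 30 mm high makes four compartments of about 120 (x) x 125 (y) mm.
- bay0 (a point): Centre of the floor of the case's compartment at its -x, -y side.
- bay1 (a point): Centre of the floor of the case's compartment at its +x, -y side.
- bay2 (a point): Centre of the floor of the case's compartment at its -x, +y side.
- bay3 (a point): Centre of the floor of the case's compartment at its +x, +y side.
- case_lid (a joint): Angle of the case lid in rad: 0 shut, 1.55 fully open (standing upright at the +y side of the case). The lid is a shell 264 x 274 x 35 mm hinged at the rim, about 1 kg, with two damped gas struts: below the balance point (about 0.9 rad) it sinks shut by itself, above it the struts lift it fully open and hold it. 2 to 4 N at the handle move it either way.
- lid_handle (a point): Middle of the round steel bar (12 mm thick, 120 mm long, parallel to the hinge) of the bow handle on the lid's top, 45 mm clear of the lid's surface (bar axis to surface), 29 mm in from the lid's front edge. In the lid's frame, origin on the hinge, it lies 245 mm forward of (-y) and 80 mm above the hinge line when shut; its z axis is the lid's outward normal.
- lid_hinge (a point): Middle of the lid's hinge line, at the case's +y rim, 65 mm above the bench. Its x axis lies along the hinge.
- scanner: Pistol-grip bar-code scanner fixed on its side on a bench stand, 130 x 100 mm base. Origin: centre of the underside of the base. It looks along its +y at the case's label; the grip (30 mm thick in y, 34 mm high) points along +x from the head (x -55 to -9 mm, up to 112 mm high) to x = 110 mm, its axis level, 85 mm above the bench.
- scanner_grip (a point): Middle of the place to squeeze, 85 mm above the bench: the grip's back face lies 26 mm away on its -y side, the yellow trigger's face about 26 mm away on its +y side at rest (52 mm over both, 42 mm when squeezed). The space beside and below the grip is free down to the base plate, 10 mm above the bench.
- trigger (a joint): Angle of the scanner's yellow trigger in rad: 0 released, 0.22 squeezed fully home against its stop; hinged at the head end, moves towards the scanner's -y. Sprung: 2 N at the start, 5 N at the end of its travel, comes back by itself.
- tray: Orange returns tray, fixed on the bench, 180 (x) x 130 (y) x 40 mm, walls and floor 4 mm. Origin: centre of its underside.
- carton_kraft: Finished sample carton, brown kraft with a white label, 96 x 50 x 50 mm, about 0.1 kg, lying on the bench at the start; may be absent. Length along x, width y, height z; origin at its centre.
- carton_red: Finished sample carton, wine red with gold bands, 98 x 50 x 44 mm, about 0.1 kg, lying on the bench at the start; may be absent. Length along x, width y, height z; origin at its centre.
- carton_navy: Finished sample carton, navy octagonal with silver end, 96 mm long, 48 mm across flats, about 0.1 kg, lying on the bench at the start; may be absent. Length along x, width y, height z; origin at its centre.
- carton_white: Finished sample carton, white with a green band, 94 x 54 x 42 mm, about 0.1 kg, lying on the bench at the start; may be absent. Length along x, width y, height z; origin at its centre.
- old_a: Old returned sample, plain grey carton with a round orange sticker, 96 x 48 x 46 mm, lying in a compartment of the shut case at the start (only one of old_a and old_b is present). Length along x, origin at its centre.
- old_b: Old returned sample, plain grey carton with a round orange sticker, 96 x 48 x 46 mm, lying in a compartment of the shut case at the start (only one of old_a and old_b is present). Length along x, origin at its centre.
- glue_bottle: White glue bottle with orange cap, 56 mm thick, 150 mm tall, standing; not part of the job. Origin: centre of its underside.
- tape_roll: Roll of brown tape, 96 mm across, 45 mm high, lying flat; not part of the job. Origin: centre of its underside.

How it is judged:
On the way, in this order (a step that is already met when the one before it is completed fails the run):
1. the lid stands fully open, held by its struts alone, the robot off the case (value of joint case_lid above 1.4 rad and contact force between each of the fingers, the arm and case below 0.3 N), for 0.4 s.
2. the old sample is in the returns tray, every carton lies in the case, and the lid is shut (value of joint case_lid below 0.04 rad and x of carton_kraft in the frame of case between -0.122 and 0.122 m and y of carton_kraft in the frame of case between -0.127 and 0.127 m and z of carton_kraft in the frame of case between 0 and 0.048 m and x of carton_red in the frame of case between -0.122 and 0.122 m and y of carton_red in the frame of case between -0.127 and 0.127 m and z of carton_red in the frame of case between 0 and 0.048 m and x of carton_navy in the frame of case between -0.122 and 0.122 m and y of carton_navy in the frame of case between -0.127 and 0.127 m and z of carton_navy in the frame of case between 0 and 0.048 m and x of carton_white in the frame of case between -0.122 and 0.122 m and y of carton_white in the frame of case between -0.127 and 0.127 m and z of carton_white in the frame of case between 0 and 0.048 m and x of old_a in the frame of tray between -0.086 and 0.086 m and y of old_a in the frame of tray between -0.061 and 0.061 m and z of old_a in the frame of tray between 0 and 0.055 m and x of old_b in the frame of tray between -0.086 and 0.086 m and y of old_b in the frame of tray between -0.061 and 0.061 m and z of old_b in the frame of tray between 0 and 0.055 m), for 0.3 s.
3. with the lid shut, the scanner's trigger is squeezed home (value of joint case_lid below 0.04 rad and value of joint trigger above 0.19 rad), for 0.15 s.
4. the trigger is let go again (value of joint each of case_lid, trigger below 0.04 rad), for 0.2 s.
At the end, for the whole second after the job is handed in: Lid shut and trigger released (each below 0.04 rad); every carton present at rest on the case floor (centre inside its walls, under 48 mm above its underside); the old sample at rest in the tray (centre inside its walls, under 55 mm above its underside) (all of step 4 and x of carton_kraft in the frame of case between -0.122 and 0.122 m and y of carton_kraft in the frame of case between -0.127 and 0.127 m and z of carton_kraft in the frame of case between 0 and 0.048 m and x of carton_red in the frame of case between -0.122 and 0.122 m and y of carton_red in the frame of case between -0.127 and 0.127 m and z of carton_red in the frame of case between 0 and 0.048 m and x of carton_navy in the frame of case between -0.122 and 0.122 m and y of carton_navy in the frame of case between -0.127 and 0.127 m and z of carton_navy in the frame of case between 0 and 0.048 m and x of carton_white in the frame of case between -0.122 and 0.122 m and y of carton_white in the frame of case between -0.127 and 0.127 m and z of carton_white in the frame of case between 0 and 0.048 m and x of old_a in the frame of tray between -0.086 and 0.086 m and y of old_a in the frame of tray between -0.061 and 0.061 m and z of old_a in the frame of tray between 0 and 0.055 m and x of old_b in the frame of tray between -0.086 and 0.086 m and y of old_b in the frame of tray between -0.061 and 0.061 m and z of old_b in the frame of tray between 0 and 0.055 m and linear speed of each of carton_kraft, carton_red, carton_navy, carton_white, old_a, old_b below 0.02 m/s); the robot touches nothing.
It fails at once if a bystander (glue bottle or tape roll) is moved more than 30 mm (distance of any of glue_bottle, tape_roll from where it was at the start of the episode above 0.03 m).
Of carton_kraft, carton_red, carton_navy, carton_white only 2 to 4 are there at a start; the rules pass over those that are not, and their reading is None.
Of old_a, old_b only 1 to 1 are there at a start; the rules pass over those that are not, and their reading is None.
At some moment in a run one of carton_kraft, carton_red, carton_navy, carton_white may be knocked a few centimetres aside while the robot is not near it.
Once in a run the grip may slacken for a moment while it holds something.
It also fails if it takes over 210 s, if anything falls off the work surface, if the arm or the gripper's body presses on something with over 40 N, if the wrist force passes 120 N, or if a joint passes its speed limit or range.

## Robot

A 6-joint arm with a two-finger parallel gripper is mounted at the origin on the work surface. World frame = base frame: x ahead of the robot, y to its left, z up, the work surface at z = 0. Lengths are in m, angles in rad, forces in N, time in s.
With the tool pointing down it reaches from about 0.275 to 0.825 m from the base axis. Payload 4.9 kg.
Tool frame: the origin (TCP) lies midway between the tips of the shut fingers; the grasp point (between the pads) lies 19 mm behind it (grip_point_offset is the distance from the TCP to the grasp point, in m); z points along the fingers, y is the line along which they close (so a half turn about z gives the same grasp; the last joint's range is limited). The gripper opens to 85 mm and grips with 20 to 120 N. Pads are 22 mm wide; open, the fingers measure 114 mm over their backs; the gripper's body (76 mm by 85 mm) begins 54 mm behind the grasp point. The pads swing forward as they close: fully open they stand 13 mm farther back than shut.
Start: joints at [-1.384, 0.326, -0.193, 1.052, 0, 1.437], TCP at [0.173, -0.522, 0.231] pointing down, gripper open.
Joint ranges: [-2.65, 2.65], [-0.97, 1.79], [-1.3, 1.35], [-1.93, 2.1], [-1.47, 1.37], [-3.14, 3.14]. Speed limits (rad/s): [2.57, 2.57, 3.14, 3.14, 3.14, 3.14].

## Interface

Orientations are given as a rotation vector (axis times angle).
In Python, from cell import * gives the robot as it stands. Calls block until the motion is done:
- movep(position, orientation): joint-space move of the TCP to a pose.
- move_l(position, velocity=0.15, rot=None, until_force=None): straight line of the TCP; rot=None keeps the orientation; velocity is the mean speed in m/s. With until_force (N) it stops when the force on the tool has changed by that much, and returns True; else False.
- set_joints(angles): joint-space move.
- let_go() and grab(newtons=None): open the fingers fully, or close them until they stop; newtons is the grip in N (None keeps the last).
- sleep(seconds).
- ik(position, orientation): joint angles nearest the present ones, or None.
- get_state(): the state.
- grab_frame(name): name is "scene" or "top" or "wrist"; returns a dict with "img" (420x560x3 uint8, red, green, blue), "fx", "fy", "cx", "cy" (pixels), "k1" (the pictures are not rectified: a ray, as slopes to the right and down, at radius r is drawn at 1 + k1 r^2 times it, then the intrinsics apply), "cam_to_world" (4x4, takes a point from camera to world coordinates); the wrist camera has in their place "T_tool_cam" (4x4, takes a point from camera to tool coordinates, whose origin is the TCP and whose axes are the flange's). Camera axes: x right, y down, z forward; pixel columns grow to the right and rows downward; lengths in m; the calibration is good to about 2 mm. A picture is of the moment at which its call begins: read the wrist's pose just before it. There is no depth.
A pose or a line that the arm cannot do raises MotionError and nothing moves.
- sign_off(): hands the job in; it is judged then, once.
Trained networks look in the newest picture that a camera, given by its name, has taken for a name from the list of things; names that differ only in an ending like _2 or _b are one class to them, and where a whole thing is asked for, a point or a joint stands for the part that bears it (a point fixed in the world has none). Each returns a list of dicts, best first, with "score" (0 to 1); they miss things now and then, are a little off and sometimes report something else, mostly with a low value. They report only what shows in the picture. A call takes as long as a camera call.
- spot_in(camera, name): "centre" ([column, row] in pixels, amid what is visible of it).
- silhouettes(camera, name): "mask" (420x560 bool, what is visible of it) and "centre" ([column, row] in pixels, amid what is visible of it).
- tip_of(camera, name): "centre" ([column, row] in pixels: a listed point, or the origin of a listed thing).
The state is a dict: "clock": time; "q": joint angles; "joint_velocities": joint speeds; "tau": joint torques, N m; "position": TCP position; "eef_rot": TCP orientation; "contact_force": force on the tool from outside, world axes, zero at the start; "wrist_torque": the same for the moment, N m; "finger_gap": opening from 0.0 (shut) to 1.0 (fully open); "grasp_force": force on a finger pad.
Only numpy, scipy, OpenCV 4.12 (cv2) and the standard library are available. Lean on these libraries where they do the work, as an engineer would, in place of code of your own. Each camera call takes 0.05 s, during which the arm holds its last target. There are 200 camera calls.

## Working session

There is one attempt and no reset: what is moved stays moved. The work goes in short steps, each a Python script; the robot and the scene stay as the last script left them, time stands still between calls to the robot, and variables do not carry over. Pictures are saved under pics/ and viewed, at most 14 in all, crops included, and the job is handed in when it is done.

```bash
mkdir -p pics; ls; cat > h.py <<'E'
from cell import *
import numpy as np, cv2
from scipy.spatial.transform import Rotation as R
def K(f): return np.array([[f["fx"],0,f["cx"]],[0,f["fy"],f["cy"]],[0,0,1.]])
def T_of(f,st=None):
    if "cam_to_world" in f: return np.array(f["cam_to_world"])
    T=np.eye(4);T[:3,:3]=R.from_rotvec(st["eef_rot"]).as_matrix();T[:3,3]=st["position"]
    return T@np.array(f["T_tool_cam"])
def rays(f,T,px):
    px=np.asarray(px,float).reshape(-1,1,2)
    n=cv2.undistortPoints(px,K(f),np.array([f["k1"],0,0,0.]),).reshape(-1,2)
    d=np.c_[n,np.ones(len(n))]@T[:3,:3].T
    return T[:3,3],d
def toz(f,T,px,z):
    o,d=rays(f,T,px); return o+d*((z-o[2])/d[:,2])[:,None]
def proj(f,T,P):
    Ti=np.linalg.inv(T); P=np.atleast_2d(P)@Ti[:3,:3].T+Ti[:3,3]
    r=P[:,:2]/P[:,2:]; r=r*(1+f["k1"]*(r**2).sum(1))[:,None]
    return r*[f["fx"],f["fy"]]+[f["cx"],f["cy"]]
def shot(cam,save=None):
    st=get_state(); f=grab_frame(cam); T=T_of(f,st)
    if save: cv2.imwrite("pics/"+save+".png",cv2.cvtColor(f["img"],cv2.COLOR_RGB2BGR))
    return f,T
def best(fn,cam,name):
    r=fn(cam,name); return r[0] if r else None
# tool down with fingers closing line along world angle a (tool y)
def down(a):
    y=np.array([np.cos(a),np.sin(a),0]); z=np.array([0,0,-1.]); x=np.cross(y,z)
    return R.from_matrix(np.c_[x,y,z]).as_rotvec()
E
cat > a.py <<'E'
from h import *
names="case case_lid lid_handle lid_hinge bay0 bay1 bay2 bay3 scanner scanner_grip tray carton_kraft carton_red carton_navy carton_white glue_bottle tape_roll".split()
print(get_state()["eef_rot"])
for c in ["top","scene"]:
    f,T=shot(c,c+"0"); print(c,f["fx"],f["k1"],T.round(3).tolist())
    for n in names:
        r=tip_of(c,n)[:2]
        print(n,[(round(x["score"],2),np.round(x["centre"]).tolist(),toz(f,T,x["centre"],0.)[0].round(3).tolist()) for x in r])
E
python3 a.py
```

```text
pics
[-3.09953144e+00 -5.01524095e-01  1.10987401e-04]
top 407.28138682912294 -0.01935085923238039 [[0.01, -0.998, 0.062, 0.497], [-0.999, -0.012, -0.038, -0.03], [0.039, -0.061, -0.997, 1.184], [0.0, 0.0, 0.0, 1.0]]
case [(0.92, [200.0, 208.0], [0.557, 0.157, 0.0])]Traceback (most recent call last):
  File "a.py", line 7, in <module>
    r=tip_of(c,n)[:2]
      ~~~~~~^^^^^
ValueError: it knows: bay, carton_kraft, carton_navy, carton_red, carton_white, case, glue_bottle, lid_handle, lid_hinge, old, scanner, scanner_grip, tape_roll, tray
```

```bash
sed -i 's/ case_lid//; s/bay0 bay1 bay2 bay3/bay/' a.py; sed -i 's/\[:2\]$/[:2]/' a.py; python3 a.py
```

```text
[-3.09972375e+00 -5.01505408e-01  5.39913814e-05]
top 407.28138682912294 -0.01935085923238039 [[0.01, -0.998, 0.062, 0.497], [-0.999, -0.012, -0.038, -0.03], [0.039, -0.061, -0.997, 1.184], [0.0, 0.0, 0.0, 1.0]]
case [(0.56, [196.0, 207.0], [0.561, 0.168, 0.0])]
lid_handle []
lid_hinge []
bay []
scanner [(0.69, [280.0, 197.0], [0.594, -0.074, 0.0]), (0.43, [198.0, 209.0], [0.554, 0.164, 0.0])]
scanner_grip [(0.89, [283.0, 178.0], [0.649, -0.082, 0.0])]
tray [(0.83, [404.0, 230.0], [0.501, -0.44, 0.0])]
carton_kraft [(0.95, [353.0, 236.0], [0.48, -0.288, 0.0])]
carton_red []
carton_navy [(0.66, [327.0, 278.0], [0.359, -0.213, 0.0]), (0.59, [225.0, 131.0], [0.786, 0.09, 0.0])]
carton_white [(0.68, [322.0, 130.0], [0.793, -0.195, 0.0])]
glue_bottle [(0.77, [326.0, 132.0], [0.789, -0.21, 0.0])]
tape_roll [(0.73, [224.0, 131.0], [0.784, 0.093, 0.0])]
scene 406.8065976649408 -0.12035196981090943 [[-0.418, 0.776, -0.472, 1.032], [0.909, 0.354, -0.222, 0.153], [-0.005, -0.522, -0.853, 0.922], [0.0, 0.0, 0.0, 1.0]]
case []
lid_handle [(0.63, [342.0, 208.0], [0.467, 0.042, 0.0])]
lid_hinge [(0.95, [438.0, 270.0], [0.533, 0.323, 0.0])]
bay [(0.71, [436.0, 267.0], [0.529, 0.316, 0.0])]
scanner [(0.65, [282.0, 232.0], [0.596, -0.072, -0.0])]
scanner_grip [(0.62, [272.0, 148.0], [0.359, -0.218, 0.0]), (0.55, [276.0, 229.0], [0.596, -0.091, 0.0])]
tray [(0.68, [182.0, 164.0], [0.517, -0.429, -0.0]), (0.64, [343.0, 207.0], [0.463, 0.043, 0.0])]
carton_kraft [(0.56, [229.0, 169.0], [0.478, -0.296, 0.0])]
carton_red []
carton_navy [(0.57, [273.0, 148.0], [0.356, -0.216, -0.0])]
carton_white []
glue_bottle []
tape_roll [(0.63, [317.0, 329.0], [0.791, 0.106, 0.0])]
```

View pics/top0.png

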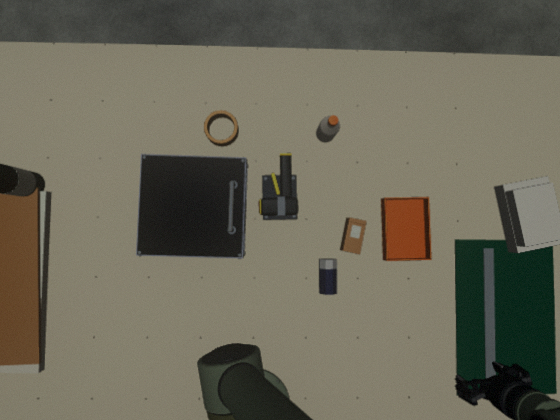

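View pics/scene0.png

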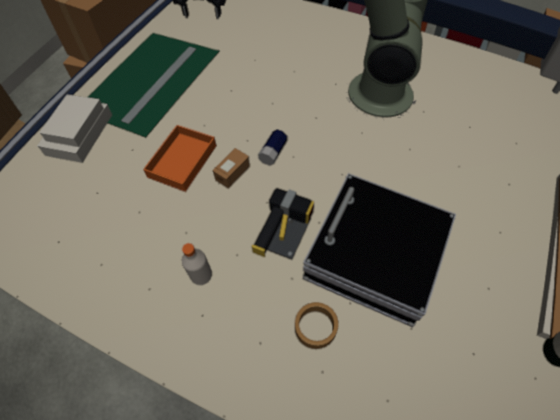

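The top view shows the case lid with corners near (142,155), (246,158), (243,257) and (138,254), and the handle along column 233. The scanner is at (280,200), the tray at (406,228), kraft at (353,236) and navy at (327,277). There is no red or white carton; the white thing on the right is a box stack. The scene view agrees.

```bash
cat > b.py <<'E'
from h import *
f,T=shot("top")
c=toz(f,T,[[142,155],[246,158],[243,257],[138,254]],0.1); print("lid corners",c.round(3).tolist(),c.mean(0).round(4))
e=toz(f,T,[[234,183],[231,231]],0.145); print("handle ends",e.round(4).tolist())
def rect(n,z):
    m=best(silhouettes,"top",n)
    if not m: print(n,None);return
    p=np.argwhere(m["mask"])[:,::-1]; w=toz(f,T,p,z)[:,:2]
    r=cv2.minAreaRect((w*1000).astype(np.float32)); print(n,round(m["score"],2),np.round(r[0],1),np.round(r[1],1),round(r[2],1))
for n,z in [("case",.1),("tray",.04),("carton_kraft",.05),("carton_navy",.04),("carton_red",.04),("carton_white",.04),("lid_handle",.145),("scanner",.085),("old",.04)]: rect(n,z)
# IK check of lid arc
ph0=np.arctan2(.08,.245); r=np.hypot(.08,.245)
H=np.array([c[:,0].mean(), c[:,1].mean()+.137,.065]); psi=0
for k in (0,.4,.6,.8):
  out=[]
  for th in (0,.3,.6,.9,1.1,1.3,1.5):
    P=H+[0,-r*np.cos(ph0+th),r*np.sin(ph0+th)]
    Rm=R.from_rotvec([-k*th,0,0])*R.from_rotvec(down(np.pi/2))
    for s in (0,np.pi):
      Q=Rm*R.from_rotvec([0,0,s]); p=P+Q.as_matrix()[:,2]*.012
      out.append(ik(p,Q.as_rotvec()) is not None)
  print(k,out)
E
python3 b.py
```

```text
lid corners [[0.692, 0.298, 0.1], [0.688, 0.022, 0.1], [0.424, 0.026, 0.1], [0.43, 0.3, 0.1]] [0.5586 0.1614 0.1   ]
handle ends [[0.6152, 0.0492, 0.145], [0.4928, 0.0547, 0.145]]
case 0.7 [560.1 162.6] [289.1 273.2] 88.9
tray 0.97 [ 505.2 -432.6] [184.1 142.5] 2.7
carton_kraft 0.92 [ 485.  -278.7] [64.3 96.8] 81.8
carton_navy 0.81 [ 369.3 -208. ] [100.2  53.6] 0.1
carton_red None
carton_white None
lid_handle 0.81 [556.8 156.3] [272.9 259.1] 88.7
scanner 0.89 [617.5 -63.9] [182.8 105.7] 0.7
old None
0 [True, True, True, True, True, True, True, True, True, True, True, True, True, True]
0.4 [True, True, True, True, True, True, True, True, True, True, True, True, True, True]
0.6 [True, True, True, True, True, True, True, True, True, True, True, True, False, False]
0.8 [True, True, True, True, True, True, True, True, True, True, False, False, False, False]
```

```bash
cat >> h.py <<'E'
PSI=np.deg2rad(-1.0); C0=np.array([.559,.1615,0]); Rz=R.from_rotvec([0,0,PSI])
ph0=np.arctan2(.08,.245); rl=np.hypot(.08,.245)
def cw(p): return C0+Rz.apply(p)
def bar(th,k=.5,flip=0,depth=.019,adj=(0,0,0)):
    P=cw([0,.137-rl*np.cos(ph0+th),.065+rl*np.sin(ph0+th)])+np.array(adj)
    Q=Rz*R.from_rotvec([-k*th,0,0])*R.from_rotvec(down(np.pi/2+flip))
    return P+Q.as_matrix()[:,2]*depth,Q.as_rotvec()
E
cat > c.py <<'E'
from h import *
for fl in (0,np.pi):
    js=[ik(*bar(t,.5,fl)) for t in (0,.6,1.15)]; print(fl,[None if j is None else np.round(j,2).tolist() for j in js])
fl=min((0,np.pi),key=lambda s:abs(ik(*bar(0,.5,s))[5]))
p,o=bar(0,.5,fl); movep(p+[0,-.02,.17],o); st=get_state(); print(fl,st["position"],st["clock"])
f,T=shot("wrist","w1")
for n in ("lid_handle","case"):
    for r in tip_of("wrist",n)[:2]: print(n,r["score"],r["centre"],toz(f,T,r["centre"],.145).round(4))
print("expected",bar(0,.5,fl,0)[0])
E
python3 c.py
```

```text
0 [[-0.04, 0.43, -0.32, 0.82, 0.0, -0.02], [0.26, 0.44, -0.0, 1.21, -0.29, 0.29], [0.54, 0.72, 0.5, 1.68, -0.48, 0.64]]
3.141592653589793 [[-0.04, 0.43, -0.32, 0.82, 0.0, 3.12], [0.26, 0.44, -0.0, 1.21, -0.29, -2.85], [0.54, 0.72, 0.5, 1.68, -0.48, -2.5]]
0 [0.55715742 0.03267768 0.295898  ] 4.4083
lid_handle 0.76 [300.9, 189.4] [[0.5571 0.0551 0.145 ]]
case 0.76 [368.9, 164.5] [[0.5328 0.1227 0.145 ]]
expected [0.55711514 0.05351645 0.145     ]
```

View pics/w1.png

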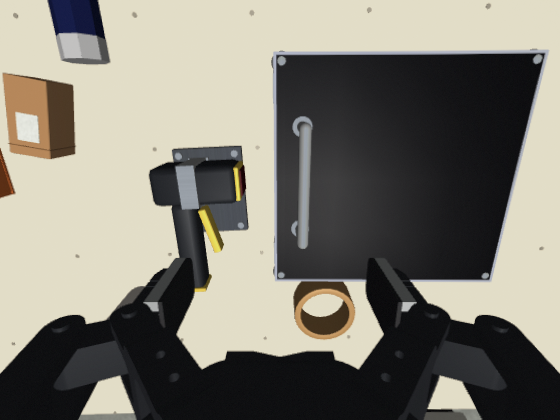

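The wrist view shows the bar from (304,125) to (303,243), matching the expected handle pose. The lid corners are at (276,53), (548,50), (492,281) and (275,279).

```bash
cat > d.py <<'E'
from h import *
f,T=shot("wrist")
c=toz(f,T,[[276,53],[548,50],[492,281],[275,279]],.1); print(c.round(4).tolist(),c.mean(0)); 
p,o=bar(0); move_l(p+[0,0,.06],.2,o); print(move_l(p,.08,until_force=8)); 
s=get_state();print(s["position"],p,s["contact_force"])
grab(60); s=get_state(); print("gap",s["finger_gap"],s["grasp_force"],s["position"],s["contact_force"])
for th in np.arange(.1,1.21,.1):
    p,o=bar(th); move_l(p,.12,o); s=get_state()
    print(round(th,1),s["contact_force"].round(1) if hasattr(s["contact_force"],"round") else s["contact_force"],round(s["finger_gap"],3),round(s["clock"],1))
    if s["finger_gap"]<.05: print("LOST");break
E
python3 d.py
```

```text
[[0.4233, 0.0322, 0.1], [0.4278, 0.3081, 0.1], [0.6957, 0.3049, 0.1], [0.6886, 0.0248, 0.1]] [0.55884118 0.16746936 0.1       ]
False
[0.55753579 0.05351165 0.12642243] [0.55711514 0.05351645 0.126     ] [ 0.3348904  -0.17140812 -0.37129411]
gap 0.11624129665412575 58.38712513446808 [0.55723973 0.05704008 0.12604628] [ 0.44096117 10.50262699  0.48795354]
0.1 [ 3.9  7.8 -7.2] 0.118 7.3
0.2 [ 3.2  6.7 -6. ] 0.111 7.6
0.3 [ 2.7  5.6 -6.5] 0.118 8.0
0.4 [ 2.8  5.1 -7. ] 0.114 8.3
0.5 [ 2.7  5.3 -8.6] 0.116 8.7
0.6 [ 3.7  3.  -9.7] 0.115 9.1
0.7 [ 2.1  2.2 -6.5] 0.119 9.4
0.8 [ 1.8  0.9 -6.7] 0.115 9.8
0.9 [ 1.5 -0.3 -1.6] 0.118 10.1
1.0 [-0.7 -2.8  3.3] 0.111 10.5
1.1 [-0.1 -1.6  7.7] 0.115 10.8
1.2 [-0.4 -0.5 11.2] 0.109 11.2
```

```bash
sed -i 's/\.1615,0/.1662,0/' h.py; cat > e.py <<'E'
from h import *
let_go(); s=get_state(); z=R.from_rotvec(s["eef_rot"]).as_matrix()[:,2]
move_l(np.array(s["position"])-z*.10,.15); print(get_state()["contact_force"])
p=cw([0,-.01,.36]); movep(p,down(np.pi/2+PSI)); sleep(1.5)
print(get_state()["clock"])
f,T=shot("wrist","w2")
for n in ("old","bay","lid_handle"):
    for r in tip_of("wrist",n)[:5]: print(n,round(r["score"],2),r["centre"],toz(f,T,r["centre"],.033).round(4))
shot("scene","s2")
E
python3 e.py
```

```text
Traceback (most recent call last):
  File "e.py", line 3, in <module>
    move_l(np.array(s["position"])-z*.10,.15); print(get_state()["contact_force"])
    ~~~~~~^^^^^^^^^^^^^^^^^^^^^^^^^^^^^^^^^^^
cell.MotionError: the arm cannot follow that straight line within its joint ranges
```

```bash
cat > e0.py <<'E'
from h import *
s=get_state(); z=R.from_rotvec(s["eef_rot"]).as_matrix()[:,2]; p0=np.array(s["position"]); print(p0,z,s["contact_force"],s["clock"])
rot=(Rz*R.from_rotvec([-.25,0,0])*R.from_rotvec(down(np.pi/2))).as_rotvec()
for d,r in ((.07,None),(.05,None),(.07,rot),(.05,rot),(.035,None),(.035,rot)):
    try: move_l(p0-z*d,.2,r); print("ok",d,r is None); break
    except MotionError: pass
s=get_state(); print(s["position"],s["contact_force"])
E
python3 e0.py
```

```text
[0.56087151 0.27385783 0.30638906] [-0.01016217 -0.56389985 -0.82578066] [-0.44374764  1.55602636 -0.6011282 ] 11.9167
ok 0.07 True
[0.56197796 0.31352029 0.3634294 ] [-0.76006896 -0.25898792 -1.23114473]
```

```bash
sed -i 's/^let_go.*$/s=get_state()/; s/^move_l(np.*$/rot=(Rz*R.from_rotvec([-.25,0,0])*R.from_rotvec(down(np.pi\/2))).as_rotvec(); move_l(np.array(s["position"])+[0,-.05,.06],.2,rot)/; s/\.36\]/.38]/' e.py; python3 e.py
```

```text
15.0
old 0.82 [323.3, 123.1] [[0.5016 0.2271 0.033 ]]
bay 0.8 [250.8, 193.8] [[0.6164 0.106  0.033 ]]
bay 0.68 [247.5, 119.2] [[0.4935 0.1066 0.033 ]]
bay 0.6 [321.8, 192.4] [[0.616  0.2277 0.033 ]]
lid_handle 0.42 [2.8, 116.5] [[ 0.4843 -0.2762  0.033 ]]
lid_handle 0.29 [135.1, 214.4] [[ 0.6503 -0.0979  0.033 ]]
```

View pics/w2.png

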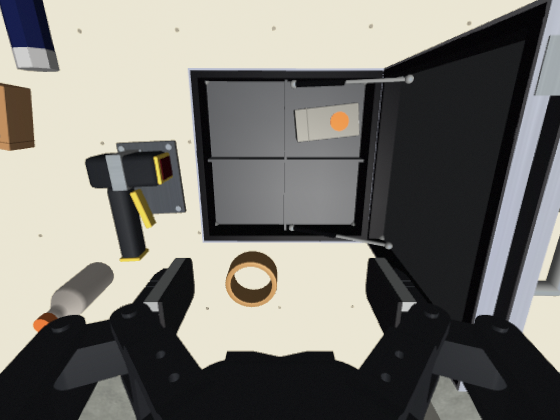

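View pics/s2.png

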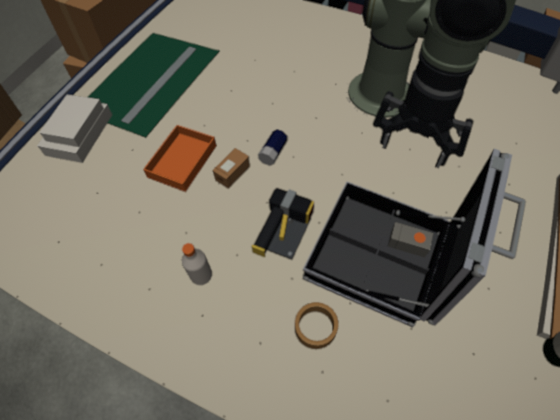

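The lid is standing open. The old sample is in bay2 at about (330,122), with its length along world y, and a strut runs along the -x wall at row 82. Next I'll fit box models to the masks.

```bash
cat >> h.py <<'E'
from scipy.optimize import minimize
def fitbox(f,T,mask,size,zc,g):
    """x,y,yaw of a box standing with centre at zc, by IoU of its outline with the mask"""
    c=np.array(np.meshgrid(*[[-.5,.5]]*3)).reshape(3,-1).T*size; S=4
    m=cv2.resize(mask.astype(np.uint8),None,fx=S,fy=S,interpolation=cv2.INTER_NEAREST)
    def cost(v):
        w=R.from_rotvec([0,0,v[2]]).apply(c)+[v[0],v[1],zc]
        h=cv2.convexHull(((proj(f,T,w)+.5)*S).astype(np.float32)).astype(np.int32)
        k=cv2.fillConvexPoly(np.zeros_like(m),h,1); return -(k&m).sum()/max((k|m).sum(),1)
    b=min((minimize(cost,[g[0],g[1],a],method="Nelder-Mead",options=dict(initial_simplex=np.array([g[0],g[1],a])+np.vstack([np.zeros(3),np.diag([.01,.01,.2])]))) for a in np.arange(0,np.pi,np.pi/6)),key=lambda r:r.fun)
    return b.x,-b.fun
SZ=dict(old=(.096,.048,.046),carton_kraft=(.096,.05,.05),carton_navy=(.096,.048,.048))
def find(cam,n,zfloor=0.,f=None,T=None):
    if f is None: f,T=shot(cam)
    r=best(silhouettes,cam,n)
    if r is None: return None
    zc=zfloor+SZ[n][2]/2; g=toz(f,T,r["centre"],zc)[0]
    v,q=fitbox(f,T,r["mask"],SZ[n],zc,g); print(n,"score",round(r["score"],2),"IoU",round(q,3),"pose",v[:2].round(4),"yaw deg",round(np.degrees((v[2]+np.pi/2)%np.pi-np.pi/2),1)); return v,q
def near(a):  # closing angle (mod pi) whose wrist turn is smallest
    p=get_state()["position"]
    return a
E
cat > g.py <<'E'
from h import *
f,T=shot("wrist"); print("cam",T[:3,3].round(3))
b=toz(f,T,[[247.5,119.2],[250.8,193.8],[321.8,192.4]],.01); print("bays",b.round(4).tolist()); print("exp",[cw([x,y,.01]).round(4).tolist() for x,y in ((-.062,-.0645),(.062,-.0645),(.062,.0645))])
r=toz(f,T,[[190,70],[386,69],[206,241]],.065); print("rim",r.round(4).tolist(),"exp",[cw([x,y,.065]).round(4).tolist() for x,y in ((-.132,-.137),(-.132,.137),(.132,-.137))])
find("wrist","old",.01,f,T)
p=cw([-.03,.0,.33]); movep(p,down(np.pi/2+PSI))
f,T=shot("wrist","w3"); find("wrist","old",.01,f,T); print("cam",T[:3,3].round(3))
f,T=shot("top"); find("top","carton_kraft",0,f,T); find("top","carton_navy",0,f,T); print(get_state()["clock"])
E
python3 g.py
```

```text
cam [0.482 0.159 0.523]
bays [[0.494, 0.1042, 0.01], [0.6227, 0.1036, 0.01], [0.6223, 0.231, 0.01]]
exp [[0.4959, 0.1028, 0.01], [0.6199, 0.1006, 0.01], [0.6221, 0.2296, 0.01]]
rim [[0.4248, 0.0322, 0.065], [0.4286, 0.3089, 0.065], [0.6887, 0.0301, 0.065]] exp [[0.4246, 0.0315, 0.065], [0.4294, 0.3055, 0.065], [0.6886, 0.0269, 0.065]]
old score 0.91 IoU -0.0 pose [0.413  0.2808] yaw deg 42.0
old score 0.75 IoU -0.0 pose [0.4112 0.28  ] yaw deg 15.3
cam [0.451 0.169 0.473]
carton_kraft score 0.94 IoU -0.0 pose [ 0.3868 -0.2189] yaw deg 21.6
carton_navy score 0.94 IoU -0.0 pose [ 0.3135 -0.1344] yaw deg 30.6
15.95h.py:45: RuntimeWarning: overflow encountered in scalar negative
  k=cv2.fillConvexPoly(np.zeros_like(m),h,1); return -(k&m).sum()/max((k|m).sum(),1)
```

View pics/w3.png

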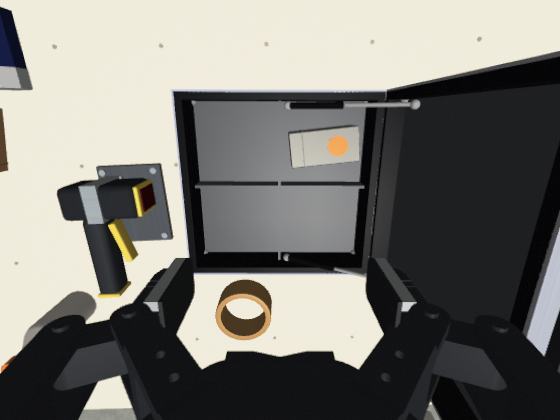

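The wrist view shows the old sample at (325,147). The rod is at row 104, close to the -x wall. I'll fix the unsigned overflow in the fit, then pick.

```bash
sed -i 's/return -(k&m).sum()\/max((k|m).sum(),1)/return -float((k\&m).sum())\/float((k|m).sum()+1)/; s/\.1662,0/.1675,0/' h.py
cat > g.py <<'E'
from h import *
f,T=shot("wrist"); find("wrist","old",.01,f,T); 
e=[(289,105),(415,104)]
for z in (.065,.1,.15): print("strut",z,toz(f,T,e,z).round(3).tolist())
f,T=shot("top"); find("top","carton_kraft",0,f,T); find("top","carton_navy",0,f,T); find("top","old",.01,f,T); print(get_state()["clock"])
E
python3 g.py
```

```text
old score 0.72 IoU 0.926 pose [ 0.4805 -0.2724] yaw deg -12.1
strut 0.065 [[0.447, 0.181, 0.065], [0.449, 0.345, 0.065]]
strut 0.1 [[0.447, 0.18, 0.1], [0.449, 0.33, 0.1]]
strut 0.15 [[0.448, 0.179, 0.15], [0.45, 0.308, 0.15]]
carton_kraft score 0.58 IoU 0.917 pose [ 0.4854 -0.2833] yaw deg -12.5
carton_navy score 0.89 IoU 0.85 pose [ 0.3699 -0.2092] yaw deg 0.2
old score 0.97 IoU 0.708 pose [0.4976 0.2272] yaw deg -85.3
16.25
```

```bash
python3 - <<'E'
s=open("h.py").read()
s=s.replace('def find(cam,n,zfloor=0.,f=None,T=None):','def find(cam,n,zfloor=0.,f=None,T=None,hint=None):')
s=s.replace('''    r=best(silhouettes,cam,n)
    if r is None: return None
    zc=zfloor+SZ[n][2]/2; g=''','''    zc=zfloor+SZ[n][2]/2; L=silhouettes(cam,n)
    if hint is not None: L=[r for r in L if np.linalg.norm(toz(f,T,r["centre"],zc)[0][:2]-hint)<.06]
    if not L: print(n,"not found"); return None
    r=L[0]; g=''')
s=s[:s.index("def near")]+'''
def nearrot(a,p):
    """downward rotvec closing along angle a (mod pi), least turn of the last joint"""
    c=[(abs(q[5]),down(b)) for b in (a,a+np.pi) if (q:=ik(p,down(b))) is not None]
    return min(c,key=lambda t:t[0])[1]
def pick(xy,a,zg,N=40,zup=.2,vdown=.12):
    p=np.array([*xy,zg-.019]); o=nearrot(a,p)
    movep(p+[0,0,zup],o); 
    if move_l(p,vdown,until_force=6): print("CONTACT on way down",get_state()["position"],p)
    grab(N); s=get_state(); print("gap",round(s["finger_gap"],3),"F",round(s["grasp_force"],1),s["contact_force"])
    move_l(np.array(s["position"])*[0,0,1]+[*xy,0]+[0,0,.03],.1); sleep(.2); move_l(p+[0,0,zup],.2); s=get_state()
    print("after lift gap",round(s["finger_gap"],3),"F",round(s["grasp_force"],1),"t",round(s["clock"],1))
'''
open("h.py","w").write(s)
E
cat > g.py <<'E'
from h import *
h=np.array([.5,.228])
f,T=shot("wrist"); v=find("wrist","old",.01,f,T,h)
movep([.47,.12,.36],down(np.pi/2+PSI)); f,T=shot("wrist"); v=find("wrist","old",.01,f,T,h) 
f,T=shot("top"); find("top","old",.01,f,T,h)
E
python3 g.py
```

```text
old score 0.78 IoU 0.969 pose [0.5003 0.2299] yaw deg -85.9
old score 0.95 IoU 0.967 pose [0.5004 0.2292] yaw deg -85.2
old score 0.39 IoU 0.134 pose [0.522  0.1621] yaw deg 85.4
```

```bash
cat >> h.py <<'E'
def place(xy,a,zg,zup=.2):
    p=np.array([*xy,zg-.019]); o=nearrot(a,p); movep(p+[0,0,zup],o); g=get_state()["finger_gap"]; print("gap before place",round(g,3))
    print("touch",move_l(p,.1,until_force=8),get_state()["position"][2]-p[2]); let_go(); move_l(p+[0,0,zup],.25)
E
cat > i.py <<'E'
from h import *
pick((.5124,.2295),np.deg2rad(4.5),.049,zup=.3,vdown=.1)
f,T=shot("wrist","w4")
E
python3 i.py
```

```text
gap 0.556 F 42.5 [-0.92157724 -0.29379849  2.00356332]
after lift gap 0.552 F 42.0 t 24.0
```

View pics/w4.png

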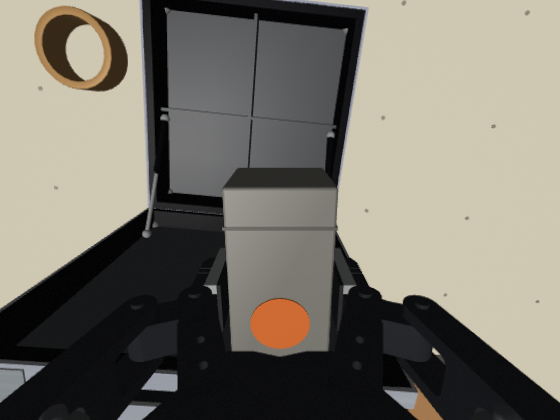

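Old sample held straight. Placing it in the tray, then re-measuring the cartons.

```bash
cat > j.py <<'E'
from h import *
place((.505,-.434),np.pi/2,.046)
f,T=shot("top"); 
for n,h in (("carton_kraft",(.485,-.283)),("carton_navy",(.37,-.21)),("old",(.505,-.434))): find("top",n,0 if n!="old" else .004,f,T,np.array(h))
movep([.47,-.26,.36],down(np.pi/2))
f,T=shot("wrist","w5");
for n,h in (("carton_kraft",(.485,-.283)),("carton_navy",(.37,-.21)),("old",(.505,-.434))): find("wrist",n,0 if n!="old" else .004,f,T,np.array(h))
print(get_state()["clock"])
E
python3 j.py
```

```text
gap before place 0.551
touch False 0.0005847326905860199
carton_kraft score 0.87 IoU 0.95 pose [ 0.4845 -0.2818] yaw deg -10.2
carton_navy score 0.88 IoU 0.851 pose [ 0.3682 -0.2085] yaw deg 2.8
old score 0.79 IoU 0.887 pose [ 0.5075 -0.4359] yaw deg 2.6
carton_kraft score 0.59 IoU 0.969 pose [ 0.4841 -0.2804] yaw deg -11.3
carton_navy score 0.9 IoU 0.93 pose [ 0.3684 -0.2108] yaw deg 0.7
old score 0.83 IoU 0.959 pose [ 0.5063 -0.4342] yaw deg 0.3
31.3333
```

View pics/w5.png

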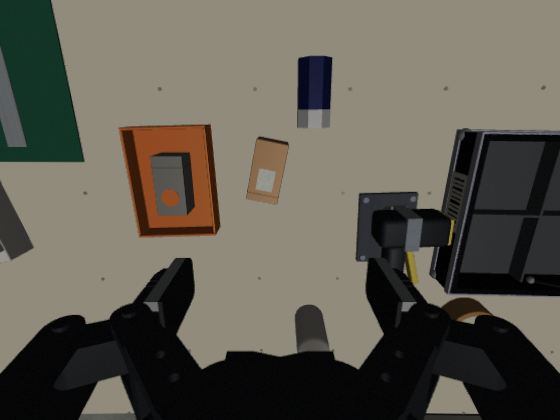

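Old sample lies in the tray at (172,185). Kraft is at (268,170) and navy at (315,92); both fits agree between cameras. Picking kraft.

```bash
cat > k.py <<'E'
from h import *
pick((.4842,-.2808),np.deg2rad(-11+90),.034)
if get_state()["finger_gap"]>.4: place(cw([-.062,-.060,0])[:2],np.pi/2+PSI,.047)
f,T=shot("wrist","w6"); find("wrist","carton_kraft",.01,f,T,cw([-.062,-.06,0])[:2])
f,T=shot("top"); v=find("top","carton_navy",0,f,T); print(get_state()["clock"])
E
python3 k.py
```

```text
gap 0.581 F 42.6 [-0.27062121  0.16336429  3.32095953]
after lift gap 0.58 F 42.1 t 35.9
gap before place 0.578
touch False 0.00042834144950030725
carton_kraft score 0.92 IoU 0.971 pose [0.4959 0.1092] yaw deg -1.9
carton_navy score 0.81 IoU 0.907 pose [ 0.3696 -0.2095] yaw deg 2.4
41.075
```

```bash
cat > k2.py <<'E'
from h import *
movep([.36,-.17,.3],down(np.pi/2)); v=find("wrist","carton_navy",0,hint=np.array([.369,-.21]))
v=v[0]; pick(v[:2],v[2]+np.pi/2,.028)
if get_state()["finger_gap"]>.4: place(cw([.062,-.0635,0])[:2],np.pi/2+PSI,.043,zup=.25)
f,T=shot("wrist","w7"); 
for n,x in (("carton_navy",.062),("carton_kraft",-.062)): find("wrist",n,.01,f,T,cw([x,-.06,0])[:2])
shot("top","t7")
print(get_state()["clock"])
E
python3 k2.py
```

```text
carton_navy score 0.56 IoU 0.951 pose [ 0.3685 -0.2078] yaw deg -0.3
gap 0.555 F 41.6 [-1.30909289 -0.4092333   6.42951921]
after lift gap 0.552 F 41.2 t 46.8
gap before place 0.555
touch False 0.00040858929931074026
carton_navy score 0.7 IoU 0.948 pose [0.6207 0.1034] yaw deg 1.0
carton_kraft score 0.68 IoU 0.977 pose [0.4952 0.109 ] yaw deg -1.1
52.75
```

View pics/w7.png

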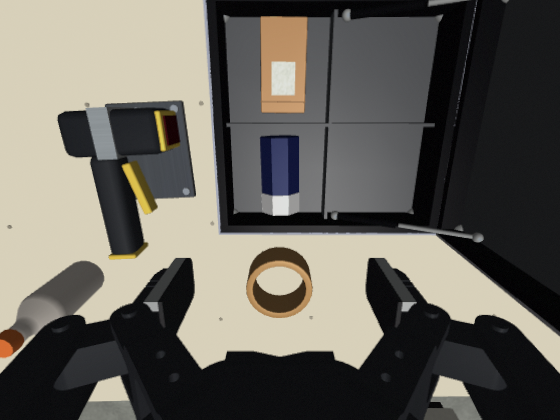

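View pics/t7.png

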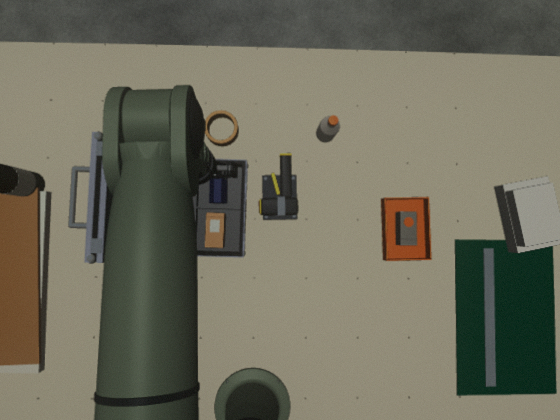

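Kraft lies in bay0 and navy in bay1, both flat on the floor. The old sample is in the tray at (408,229), and no other carton is on the bench. Now I'll shut the lid by pushing the handle bar from behind.

```bash
cat > l.py <<'E'
from h import *
o=down(np.pi/2+PSI); grab(40)
s=np.array(get_state()["position"]); move_l([s[0],s[1],.46],.2)
b=cw([0,.137-rl*np.cos(ph0+1.55),.065+rl*np.sin(ph0+1.55)]); print("bar",b)
st=[b[0],b[1]+.055,b[2]-.024]
movep([st[0],st[1],.46],o); print(move_l(st,.15,until_force=6)); print(get_state()["contact_force"])
for th in (1.4,1.2,1.0,.85,.7):
    c=cw([0,.137-rl*np.cos(ph0+th)+.012,0])
    hit=move_l([c[0],c[1],st[2]],.1,until_force=25); s=get_state(); print(th,hit,np.round(s["contact_force"],1),np.round(s["position"],3),round(s["clock"],1))
    if hit: break
shot("scene","s8")
E
python3 l.py
```

```text
bar [0.56269795 0.3793557  0.31161061]
False
[ 0.76892207 -0.33946728  0.31384415]
1.4 False [-0.2  2.4  2.1] [0.562 0.354 0.288] 58.4
1.2 False [-1.3  1.   5.6] [0.561 0.302 0.288] 59.0
1.0 False [-0.1  0.   0.6] [0.561 0.251 0.288] 59.7
0.85 False [ 0.6 -0.8 -0.5] [0.56  0.214 0.288] 60.2
0.7 False [-0.4  0.4 -0.3] [0.559 0.18  0.288] 60.7
```

View pics/s8.png

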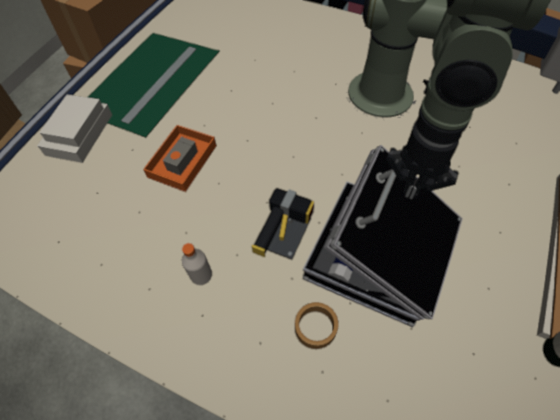

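The lid has passed the balance point and is sinking, clear of the gripper. I'll retreat, wait, and look at the scanner.

```bash
cat > m.py <<'E'
from h import *
s=np.array(get_state()["position"]); move_l([s[0],s[1],.40],.2); let_go(); sleep(2.5)
movep([.60,-.09,.32],down(np.pi/2)); f,T=shot("wrist","w9")
for n,z in (("scanner_grip",.085),("scanner",0),("lid_handle",.145)):
    for r in tip_of("wrist",n)[:2]: print(n,round(r["score"],2),r["centre"],toz(f,T,r["centre"],z).round(4))
print("bar shut",bar(0,depth=0)[0]); f,T=shot("top")
for r in tip_of("top","scanner_grip")[:2]: print(round(r["score"],2),toz(f,T,r["centre"],.085).round(4))
print(get_state()["clock"])
E
python3 m.py
```

```text
scanner_grip 0.88 [291.4, 200.9] [[ 0.6378 -0.0727  0.085 ]]
scanner_grip 0.45 [384.1, 267.3] [[0.737  0.0612 0.085 ]]
scanner 0.64 [416.2, 141.7] [[ 0.5686  0.1206 -0.    ]]
lid_handle 0.85 [417.1, 144.2] [[0.557  0.0567 0.145 ]]
bar shut [0.55711514 0.05951645 0.145     ]
0.6 [[0.5595 0.057  0.085 ]]
66.15
```

View pics/w9.png

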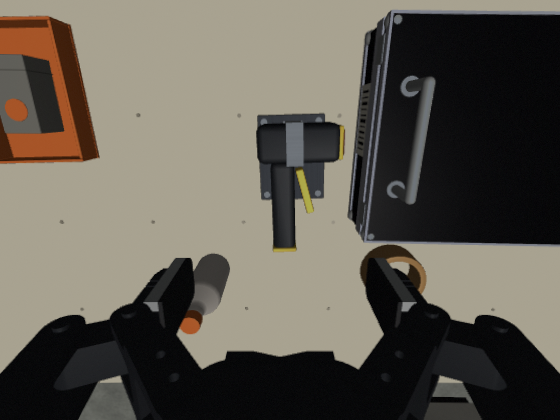

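The lid is shut with the bar at its rest position, and the grip runs down column 284 with the trigger tip at (310,212). Squeezing the trigger.

```bash
cat > n.py <<'E'
from h import *
f,T=shot("wrist"); print("edges",toz(f,T,[[272.5,200],[295,200],[308,203]],.085).round(4).tolist())
p=np.array([.638,-.0727,.066]); o=nearrot(np.pi/2,p); movep(p+[0,0,.12],o)
print("touch",move_l(p,.1,until_force=5),get_state()["contact_force"])
grab(40); sleep(.5); s=get_state(); print("gap",s["finger_gap"],s["grasp_force"],s["contact_force"],s["position"])
f,T=shot("wrist","w10")
E
python3 n.py
```

```text
edges [[0.6365, -0.0979, 0.085], [0.6365, -0.0679, 0.085], [0.6406, -0.0504, 0.085]]
touch False [ 0.72219265  0.41371061 -0.19926339]
gap 0.4864120980697403 42.11300590017345 [ -3.88375872 -14.39592924   9.4239174 ] [ 0.63856693 -0.07907393  0.0684077 ]
```

View pics/w10.png

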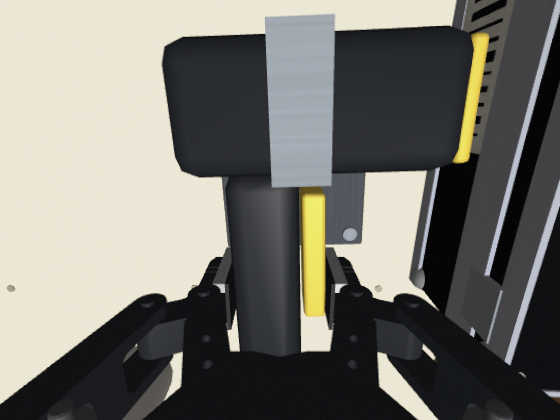

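The gap of 41 mm and the trigger lying parallel to the grip show it is squeezed home. I'll let go, then touch the lid to confirm its height; if it sits high I'll press it shut and squeeze again.

```bash
cat > o.py <<'E'
from h import *
let_go(); p=np.array([.638,-.0727,.066]); move_l(p+[0,0,.2],.15); grab(30)
q=cw([.09,-.115,.1]); o=nearrot(np.pi/2,q); movep(q+[0,0,.06],o)
h=move_l(q-[0,0,.006],.03,until_force=4); s=get_state(); print("lid touch",h,s["position"]-q,s["contact_force"])
h=move_l(np.array(s["position"])-[0,0,.008],.03,until_force=8); s=get_state(); print("press",h,s["position"]-q)
move_l(q+[0,0,.15],.15); let_go(); movep([.45,-.15,.4],down(np.pi/2)); shot("wrist","w11"); print(get_state()["clock"],get_state()["contact_force"])
E
python3 o.py
```

```text
lid touch True [-1.18887862e-05 -7.75578999e-05 -9.59868826e-04] [-1.331387    1.03637447  5.82321513]
press True [ 8.27476910e-06 -2.20575007e-04 -1.96842206e-03]
77.8833 [ 0.71384208  0.69862763 -0.14191503]
```

View pics/w11.png

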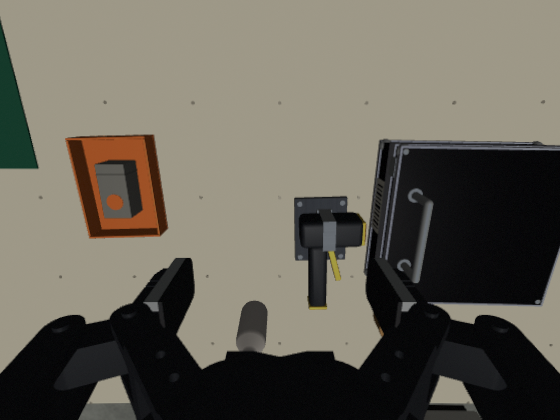

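The first lid touch was 1 mm below the shut height and the lid was firm, so it was already shut during the squeeze. The trigger is released at (335,265), the old sample is in the tray at (118,190), and the robot is clear.

```bash
python3 -c "
from cell import *
print(sign_off())"
```

```text
the job is handed in; nothing more can be done
None
```

The job is handed in, with no verdict returned: the old sample is in the returns tray, the kraft and navy cartons (the only two I found on the bench) are in the case with the lid shut, the scanner trigger was squeezed home and let go, and the robot never touched the glue bottle or tape roll.

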